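# Put the pastry cutter away in its tray under the low shelf

## Task

Set the small round pastry cutter flat in the low steel tray, then slide the tray along the counter, without lifting it, in under the low shelf until it meets the sprung stop hidden beneath. Press it against the stop for a moment, firmly but gently, and let go so that it stays touching the stop; keep clear of the shelf's underside and legs, and do not disturb the other things on the counter.

Things in the scene. Friction and masses are not known exactly. Their poses are not given: they have to be found in the camera images.
- cutter: Small plain steel ring (pastry cutter), outside diameter 56 mm, wall 3.5 mm, 30 mm high, 80 g, standing on its rim on the counter. Origin: centre of its underside; z up along its axis.
- tray: Low open steel tray, about 0.4 kg: 180 mm long (x), 130 mm wide (y), 40 mm high, walls and floor 4 mm. Origin: centre of its underside, on the counter; z up. +x points to the end that goes in first; a bar handle sticks out at the other end. It slides on the counter with 3 to 11 N of friction.
- tray_handle (a point): Middle of the place to pinch the tray's handle from above, 183 mm behind the tray's origin. The handle is a straight bar, 14 mm wide (y) and 14 mm high (20 to 34 mm above the counter), along the tray's x from -90 mm to its free end at -201 mm. With the tray home, all the tray is under the shelf and the outer 45 mm of the handle or more stands clear in front.
- shelf: Low fixed bridge shelf on the counter. Origin: on the counter, at the middle of its open front edge; +x points in under the shelf, z up. Board 300 mm deep (x), 210 mm wide (y), top 66 mm above the counter; legs 15 mm square at the four corners leave 180 mm clear between them. Stock stands on it at x from 90 mm on, up to 163 mm above the counter.
- shelf_under (a point): Centre of the shelf board's underside, 150 mm in from the front edge and 52 mm above the counter: the tray's rim passes 12 mm below it. Neither tray nor cutter may touch the board or legs with more than 3 N.
- stop: Sprung stop under the shelf, fixed to it; same origin and axes as the shelf. Its rubber pad, 100 mm wide, 11 to 37 mm above the counter, faces the front. The pad's face lies 190 to 235 mm in from the shelf's front edge (x): it differs each time and is not measured, find it by feel. It gives 1 mm for every 2 N and bottoms out hard at 13 mm; it is damped, so meet it at 20 mm/s or less.
- stop_zone (a point): Midpoint of the range where the pad's face may lie (212 mm in), not the pad itself. Pressing the tray on the pad with 4 to 12 N (7 N is right), beyond the tray's own sliding friction, for half a second seats it; over 16 N damages the stop. When let go, the tray is pushed back a few mm at most; its friction on the counter keeps it against the pad.
- ramekin: Bystander, leave alone: small white ramekin, 72 mm across, 40 mm high. Origin: centre of its underside.
- spatula: Bystander, leave alone: wooden-handled spatula 240 mm long, lying flat. Origin: centre of its underside.
- mug: Bystander, leave alone: white mug, 80 mm across, 90 mm high. Origin: centre of its underside.
- cakering: Bystander, leave alone: large thin metal cake ring, 170 mm across, 50 mm high (not the cutter). Origin: centre of its underside.
- bottle: Bystander, leave alone: bottle, 60 mm across, 190 mm high. Origin: centre of its underside.
- bowl: Bystander, leave alone: steel mixing bowl, 170 mm across, 70 mm high. Origin: centre of its underside.
- jar: Bystander, leave alone: glass jar, 70 mm across, 80 mm high. Origin: centre of its underside.

How it is judged (in metres and radians):
On the way, in this order (a step that is already met when the one before it is completed fails the run):
1. the cutter lies flat in the tray, released, while the tray is still wholly outside the shelf (x of cutter in the frame of tray between -0.07 and 0.07 m and y of cutter in the frame of tray between -0.045 and 0.045 m and z of cutter in the frame of tray between -0.003 and 0.009 m and angle between cutter's own z axis and vertical below 0.12 rad and x of tray in the frame of shelf below -0.085 m and contact force between the fingers and cutter below 0.1 N), for 0.2 s.
2. the tray, fully under the shelf, is pressed on the stop with 4 to 12 N for 0.25 s (x of tray in the frame of shelf between 0.09 and 0.16 m and y of tray in the frame of shelf between -0.03 and 0.03 m and contact force between tray and stop between 4 and 12 N), for 0.25 s.
At the end, for the whole second after the job is handed in: The cutter lies flat on the tray's floor; the tray stands flat on the counter wholly under the shelf (within 30 mm of its middle line), still bearing on the sprung stop with 0.3 to 12 N, and both are at rest and released (x of cutter in the frame of tray between -0.07 and 0.07 m and y of cutter in the frame of tray between -0.045 and 0.045 m and z of cutter in the frame of tray between -0.003 and 0.009 m and angle between cutter's own z axis and vertical below 0.12 rad and x of tray in the frame of shelf between 0.09 and 0.16 m and y of tray in the frame of shelf between -0.03 and 0.03 m and contact force between tray and stop between 0.3 and 12 N and linear speed of tray below 0.01 m/s and linear speed of cutter below 0.02 m/s and angle between tray's own z axis and vertical below 0.04 rad); the robot touches nothing.
It fails at once if the stop is pushed with more than 16 N (contact force between tray and stop above 16 N).
It fails at once if the tray touches the shelf's board or legs with more than 3 N (contact force between tray and shelf above 3 N).
It fails at once if the cutter touches the shelf with more than 3 N (contact force between cutter and shelf above 3 N).
It fails at once if the tray is lifted off the counter by more than 20 mm (height (world z) of tray above 0.02 m).
It fails at once if a bystander is moved by more than 30 mm (distance of any of ramekin, spatula, mug, cakering, bottle, bowl, jar from where it was at the start of the episode above 0.03 m).
It also fails if it takes over 70 s, if anything falls off the work surface, if the arm or the gripper's body presses on something with over 40 N, if the wrist force passes 120 N, or if a joint passes its speed limit or range.

## Robot

A 6-joint arm with a two-finger parallel gripper is mounted at the origin on the work surface. World frame = base frame: x ahead of the robot, y to its left, z up, the work surface at z = 0. Lengths are in mm, angles in degrees, forces in N, time in s.
With the tool pointing down it reaches from about 325 to 750 mm from the base axis. Payload 7.6 kg.
Tool frame: the origin (TCP) lies between the finger pads; the fingertips stand 25 mm ahead of it and the grasp point (between the pads) lies 6 mm ahead of it; z points along the fingers, y is the line along which they close (so a half turn about z gives the same grasp; the last joint's range is limited). The gripper opens to 85 mm and grips with 20 to 120 N. Pads are 22 mm wide; open, the fingers measure 114 mm over their backs; the gripper's body (76 mm by 85 mm) begins 54 mm behind the grasp point. The pads swing forward as they close: fully open they stand 13 mm farther back than shut.
Start: joints at [64.842, 2.991, 80.254, -0, 96.75, -4.028], TCP at [189.245, 489.724, 256.323] pointing down, gripper open.
Joint ranges: [-166.34, 166.34], [-52.06, 124.39], [6.96, 135.62], [-60.46, 240.46], [14.63, 156.25], [-167.68, 167.68]. Speed limits (degrees/s): [147.25, 147.25, 172.46, 180, 180, 180].

## Interface

Orientations are given as [roll, pitch, yaw] about the fixed x, y, z axes, in that order (R = Rz(yaw) Ry(pitch) Rx(roll)).
In Python, from rig import status, vision, close_job gives the robot as it stands. The module is installed in compiled form; this text tells all that it offers.
- The arm moves only by the tool drive_tool, never from a script. Its argument "targets" is a list of rows, each an object of numbers: "x", "y", "z": the shift along the world's x, y, z in cm; "ax", "ay", "az": the turn, a rotation vector about the world's x, y, z in degrees. A call has exactly 5 rows; each row shifts and turns the commanded pose from where the row before left it; what a row does not reach is not made up. A row lasts 1/10 s, in which the tool goes at most 50 mm and 8.59 degrees, less where a joint would pass 70% of its speed; a pose out of reach is approached as far as the arm can. A call with a gripper value outside its range is refused whole. "grip" is the finger opening in cm, from 0 to 8.54, set as the call begins (left out, the last holds). The fingers move at their own pace and stop on an object; "squeeze" is the grip in N (left out, the last holds). Time passes only in rows, so rows that do not move let the fingers close, or fill a call up. It gives the time, the measured TCP pose, the force, the opening and the grip force at its end, in the units of the state.
- status.state(): the state, without advancing time (a new reading comes with each control period).
- vision.grab_frame(name): name is "scene" or "side" or "wrist"; returns a dict with "image" (384x512x3 uint8, red, green, blue), "fx", "fy", "cx", "cy" (pixels), "position" and "orientation" of the camera in the world. Camera axes: x right, y down, z forward; pixel columns grow to the right and rows downward; lengths in mm; the calibration is good to about 2 mm. The wrist camera is an equidistant fisheye: a pixel r from the principal point sees the ray r / f radians off the axis. A picture is of the moment at which its call begins. There is no depth.
- close_job(): hands the job in; it is judged then, once.
Trained networks look in a picture, given as the dict that the camera call returned (one of the last four; its "shot" number tells which), for a name from the list of things; names that differ only in an ending like _2 or _b are one class to them, and where a whole thing is asked for, a point or a joint stands for the part that bears it (a point fixed in the world has none). Each returns a list of dicts, best first, with "confidence" (0 to 1); they miss things now and then, are a little off and sometimes report something else, mostly with a low value. They report only what shows in the picture. A call takes as long as a camera call.
- vision.masks_of(target, picture): "region" (384x512 bool, what is visible of it) and "at" ([column, row] in pixels, amid what is visible of it).
The state is a dict: "clock": time; "q": joint angles; "joint_velocities": joint speeds; "joint_efforts": joint torques, N m; "tool_pos": TCP position; "orientation": TCP orientation; "ft_force": force on the tool from outside, world axes, zero at the start; "wrist_torque": the same for the moment, N m; "finger_gap": finger opening in mm; "gripper_force": force on a finger pad.
Only numpy, scipy, OpenCV 4.12 (cv2) and the standard library are available. Lean on these libraries where they do the work, as an engineer would, in place of code of your own. Each camera call takes 0.05 s, during which the arm holds its last target. There are 200 camera calls.

## Working session

There is one attempt and no reset: what is moved stays moved. The work goes in short steps, Python scripts to look and compute and a tool call to move; the robot and the scene stay as the last step left them, time stands still between calls to the robot, and variables do not carry over. Pictures are saved under pics/ and viewed, at most 11 in all, crops included, and the job is handed in when it is done.

Besides the shell and the picture viewer there is one more tool, called after "Call:" as name([rows], argument=value, ...), one row to a line, values as JSON. drive_tool: Moves the arm, as the interface text tells. Its arguments: {"type":"object","properties":{"targets":{"type":"array"},"grip":{"type":"number"},"squeeze":{"type":"number"}},"required":["targets"]}

```bash
mkdir -p pics; cat > h.py <<'E'
import numpy as np, cv2
from scipy.spatial.transform import Rotation as R
from rig import status, vision
def rot(p):
    o=np.array(p["orientation"],float)
    return o if o.shape==(3,3) else R.from_euler('xyz',o,degrees=True).as_matrix()
def ray(p,uv,fish=False):
    x=(uv[0]-p["cx"])/p["fx"]; y=(uv[1]-p["cy"])/p["fy"]
    if fish:
        r=np.hypot(x,y); d=np.array([x/r*np.sin(r),y/r*np.sin(r),np.cos(r)]) if r>1e-9 else np.array([0,0,1.])
    else: d=np.array([x,y,1.])
    return np.array(p["position"],float), rot(p)@(d/np.linalg.norm(d))
def onz(p,uv,z,fish=False):
    o,d=ray(p,uv,fish); return o+d*(z-o[2])/d[2]
def tri(rays):
    A=0;b=0
    for o,d in rays:
        P=np.eye(3)-np.outer(d,d); A=A+P; b=b+P@o
    return np.linalg.solve(A,b)
def proj(p,X,fish=False):
    c=rot(p).T@(np.array(X,float)-np.array(p["position"]))
    if fish:
        s=np.hypot(c[0],c[1]); t=np.arctan2(s,c[2]); return np.array([p["cx"]+p["fx"]*t*c[0]/s,p["cy"]+p["fy"]*t*c[1]/s])
    return np.array([p["cx"]+p["fx"]*c[0]/c[2],p["cy"]+p["fy"]*c[1]/c[2]])
def save(p,n): cv2.imwrite(f"pics/{n}.png",p["image"][:,:,::-1])
E
python3 - <<'E'
from h import *
ims=[]
for n in("scene","side","wrist"):
    p=vision.grab_frame(n); ims.append(p["image"]); print(n,p["position"],p["orientation"],p["fx"],p["fy"],p["cx"],p["cy"])
    save(p,n)
    for t in("cutter","tray","tray_handle","shelf"):
        for m in vision.masks_of(t,p)[:2]:
            z={"cutter":15,"tray":20,"tray_handle":34,"shelf":66}[t]
            print(t,round(m["confidence"],2),m["at"],m["region"].sum(),onz(p,m["at"],z,n=="wrist").round())
print(status.state())
E
```

```text
scene [1283.14396651  792.4897458   784.29436608] [-125.85027029    0.4773119   131.22399225] 379.72273040944697 379.72273040944697 256.76670806235603 197.09382336148568
cutter 0.77 [315.9, 230.5] 319 [500. 340.  15.]
tray 0.7 [248.7, 196.9] 1766 [509.  69.  20.]
tray_handle 0.78 [245.8, 198.8] 1727 [537.  82.  34.]
shelf 0.63 [167.1, 153.8] 2987 [ 550. -317.   66.]
side [ 461.43010506 -986.61545438 1083.57860551] [-132.58797762    1.29224651   -6.96657062] 449.2086377088092 449.2086377088092 251.6596456179756 190.63483087190235
cutter 0.63 [322.6, 218.5] 898 [792.   3.  15.]
cutter 0.57 [227.3, 159.8] 150 [508. 356.  15.]
tray 0.68 [235.7, 212.6] 1952 [512.  66.  20.]
tray_handle 0.64 [236.9, 213.1] 2157 [515.  49.  34.]
shelf 0.85 [256.0, 309.7] 8114 [ 529. -340.   66.]
wrist [119.20010214 517.42883197 374.30364503] [1.62998493e+02 1.88929650e-02 6.89097173e+01] 297.3186396354542 297.3186396354542 252.9585903204111 191.73585612468477
tray 0.73 [108.0, 370.2] 956 [470.  64.  20.]
shelf 0.29 [106.4, 369.6] 971 [423. 120.  66.]
{'clock': 0.75, 'q': array([ 6.48417015e+01,  2.98893274e+00,  8.02539360e+01, -4.17515323e-04,
        9.67503784e+01, -4.02895142e+00]), 'joint_velocities': array([ 0.00049569,  0.10178755, -0.05644528,  0.06656301, -0.01097157,
       -0.04010594]), 'joint_efforts': array([ 1.23033493e-03, -3.81489515e+01, -3.60277963e+01,  2.45477196e-05,
        1.97842041e-04,  4.14507554e-06]), 'tool_pos': array([189.24441839, 489.72035835, 256.34308093]), 'orientation': array([1.79993293e+02, 8.88047644e-04, 1.58870604e+02]), 'ft_force': array([-0.3839188 ,  0.31349217, -0.45964454]), 'wrist_torque': array([ 0.01109895, -0.04118833,  0.00110303]), 'gripper_force': 0.0, 'finger_gap': 85.27728646562447}
```

View pics/scene.png

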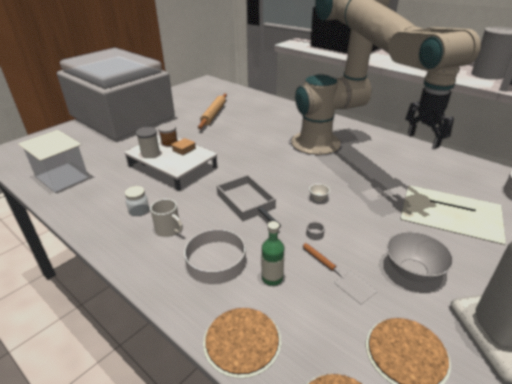

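View pics/side.png

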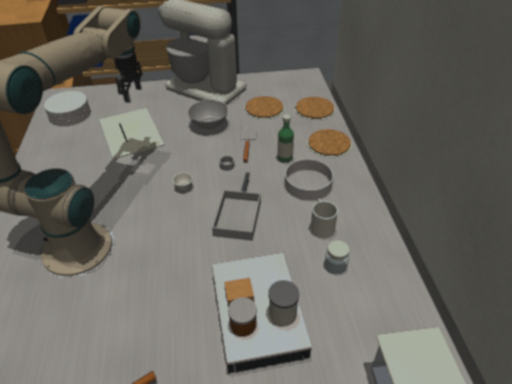

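View pics/wrist.png

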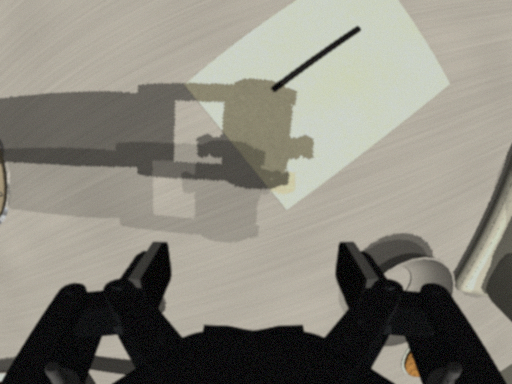

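The scene view shows the cutter at (316,230), the tray at (246,197) with its handle end at (279,222), and the shelf at (172,158). The side view shows the cutter at (227,162), the tray at (237,214) and the shelf at (260,310). The wrist view shows none of the targets yet, so I'm moving it above them for accurate views.

Call:
drive_tool([
  {"x": 3,"y": -2,"z": 2,"az": -8},
  {"x": 4,"y": -3,"z": 1,"az": -8},
  {"x": 4,"y": -3,"z": 1,"az": -8},
  {"x": 4,"y": -3,"z": 1,"az": -8},
  {"x": 4,"y": -3,"z": 1,"az": -8},
])

```text
invalid input
```

Call:
drive_tool([
  {"x": 4,"y": -3,"az": -8},
  {"x": 4,"y": -3,"az": -8},
  {"x": 3,"y": -2.5,"az": -8},
  {"x": 1,"y": -1,"az": -4.87},
  {},
])

```text
invalid input
```

```bash
python3 - <<'E'
from h import *
p=vision.grab_frame("wrist"); save(p,"w1"); print(p["position"],p["orientation"]); np.save("w1.npy",p,allow_pickle=True)
for t in("cutter","tray","spatula","shelf"):
    for m in vision.masks_of(t,p)[:2]:
        print(t,round(m["confidence"],2),m["at"],m["region"].sum(),onz(p,m["at"],30,True).round())
s=status.state();print(s["tool_pos"],s["orientation"],s["q"])
E
```

```text
[119.20144029 517.43135251 374.35083198] [1.62998114e+02 1.36143029e-02 6.89096912e+01]
tray 0.81 [105.1, 367.9] 1028 [453.  74.  30.]
spatula 0.19 [414.7, 273.0] 2315 [428. 664.  30.]
shelf 0.48 [0.5, 373.1] 27 [ 466. -398.   30.]
[189.24961568 489.71985701 256.34240377] [1.79993101e+02 3.35449927e-04 1.58869004e+02] [ 6.48408883e+01  2.98903257e+00  8.02539093e+01  1.51022383e-04
  9.67501530e+01 -4.02809820e+00]
```

View pics/w1.png

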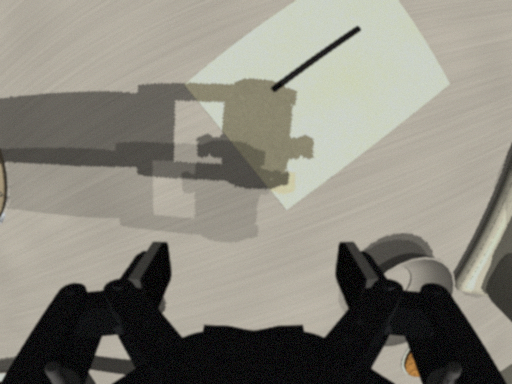

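The move was refused and the view is unchanged: just the paper and the gripper's shadow. I'll retry with every key filled in.

Call:
drive_tool([
  {"x": 3,"y": -2,"z": 2,"ax": 0,"ay": 0,"az": -8},
  {"x": 4,"y": -3,"z": 1,"ax": 0,"ay": 0,"az": -8},
  {"x": 4,"y": -3,"z": 1,"ax": 0,"ay": 0,"az": -8},
  {"x": 4,"y": -3,"z": 1,"ax": 0,"ay": 0,"az": -8},
  {"x": 4,"y": -3,"z": 1,"ax": 0,"ay": 0,"az": -8},
])

```text
clock: 1.5
tool_pos: [377.4, 350.7, 316.1]
orientation: [180.0, -0.0, 118.6]
ft_force: [-0.1, 0.8, -0.1]
finger_gap: 85.1
gripper_force: 0.0
```

Call:
drive_tool([
  {"x": 4,"y": -3,"z": 0,"ax": 0,"ay": 0,"az": -8},
  {"x": 4,"y": -3,"z": 0,"ax": 0,"ay": 0,"az": -8},
  {"x": 3,"y": -2.5,"z": 0,"ax": 0,"ay": 0,"az": -8},
  {"x": 1,"y": -1,"z": 0,"ax": 0,"ay": 0,"az": -4.87},
  {"x": 0,"y": 0,"z": 0,"ax": 0,"ay": 0,"az": 0},
])

```text
clock: 2.0
tool_pos: [497.3, 255.5, 315.0]
orientation: [-180.0, 0.0, 89.8]
ft_force: [0.4, 0.4, 0.7]
finger_gap: 85.4
gripper_force: 0.0
```

```bash
python3 - <<'E'
from h import *
p=vision.grab_frame("wrist"); save(p,"w2"); print(p["position"],p["orientation"]); np.save("w2.npy",p,allow_pickle=True)
for t in("cutter","tray","spatula","shelf"):
    for m in vision.masks_of(t,p)[:2]:
        print(t,round(m["confidence"],2),m["at"],m["region"].sum(),onz(p,m["at"],30,True).round())
s=status.state();print(s["tool_pos"],s["orientation"],s["q"])
E
```

```text
[497.51656829 331.14020157 432.97061634] [ 1.62906622e+02  1.01729445e-01 -1.84991262e-01]
cutter 0.76 [241.7, 94.0] 458 [482. 344.  30.]
tray 0.78 [273.1, 266.5] 9335 [528.  84.  30.]
spatula 0.68 [315.4, 51.4] 1126 [581. 404.  30.]
[495.36529772 258.02903334 315.8544758 ] [ 1.79973952e+02 -1.88034811e-02  9.01746942e+01] [2.37232466e+01 8.12952768e+00 6.80403991e+01 7.03387823e-03
 1.03798682e+02 2.35502362e+01]
```

View pics/w2.png

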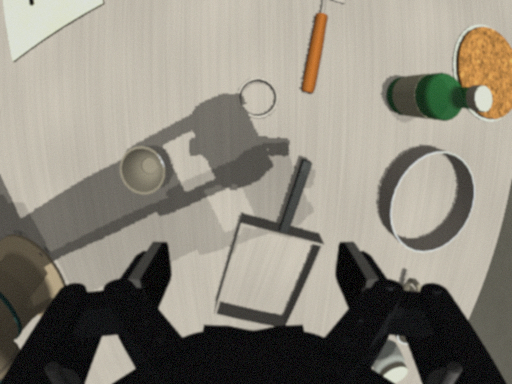

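The wrist view shows the cutter ring at about (258,97), the tray rim at (242,214)–(323,240)–(285,327)–(218,310), the handle's free end at (305,160), and the spatula handle's end at (308,90). I'm taking a second wrist place over the tray and shelf.

Call:
drive_tool([
  {"x": 1,"y": -4,"z": 1,"ax": 0,"ay": 0,"az": 0},
  {"x": 0,"y": -5,"z": 1,"ax": 0,"ay": 0,"az": 0},
  {"x": 0,"y": -5,"z": 1,"ax": 0,"ay": 0,"az": 0},
  {"x": 0,"y": -5,"z": 0,"ax": 0,"ay": 0,"az": 0},
  {"x": 0,"y": -5,"z": 0,"ax": 0,"ay": 0,"az": 0},
])

```text
clock: 2.75
tool_pos: [505.5, 18.2, 345.9]
orientation: [179.9, -0.0, 90.2]
ft_force: [0.8, -1.0, -0.2]
finger_gap: 85.5
gripper_force: 0.0
```

Call:
drive_tool([
  {"x": 0,"y": -4,"z": 0,"ax": 0,"ay": 0,"az": 0},
  {"x": 0,"y": -3,"z": 0,"ax": 0,"ay": 0,"az": 0},
  {"x": 0,"y": -1,"z": 0,"ax": 0,"ay": 0,"az": 0},
  {"x": 0,"y": 0,"z": 0,"ax": 0,"ay": 0,"az": 0},
  {"x": 0,"y": 0,"z": 0,"ax": 0,"ay": 0,"az": 0},
])

```text
clock: 3.25
tool_pos: [506.2, -59.6, 345.3]
orientation: [180.0, -0.0, 90.1]
ft_force: [0.2, 0.5, -0.6]
finger_gap: 85.1
gripper_force: 0.0
```

```bash
python3 - <<'E'
from h import *
p=vision.grab_frame("wrist"); save(p,"w3"); print(p["position"],p["orientation"]); np.save("w3.npy",p,allow_pickle=True)
for t in("cutter","tray","shelf"):
    for m in vision.masks_of(t,p)[:2]:
        print(t,round(m["confidence"],2),m["at"],m["region"].sum(),onz(p,m["at"],30,True).round())
s=status.state();print(s["tool_pos"],s["orientation"])
im=[]
a=np.load("w2.npy",allow_pickle=True).item()["image"][130:330,190:390]
b=p["image"][0:384,:]
w=np.vstack([cv2.resize(a,(400,400),interpolation=2),np.zeros((184,400,3),np.uint8)])[:600]
cv2.imwrite("pics/w3b.png",np.hstack([cv2.resize(p["image"][180:384,150:360],(800,600),interpolation=2) ])[:,:,::-1])
E
```

```text
[505.81568229  15.91879746 463.33522644] [1.62964118e+02 4.72284263e-02 1.41927899e-01]
tray 0.63 [260.8, 73.7] 11531 [517.  59.  30.]
tray 0.28 [430.6, 137.6] 3440 [799. -23.  30.]
shelf 0.8 [267.8, 275.0] 13071 [ 532. -266.   30.]
[506.22325588 -59.75626229 345.21728908] [ 1.79989394e+02 -8.72202562e-03  9.01182085e+01]
```

View pics/w3.png

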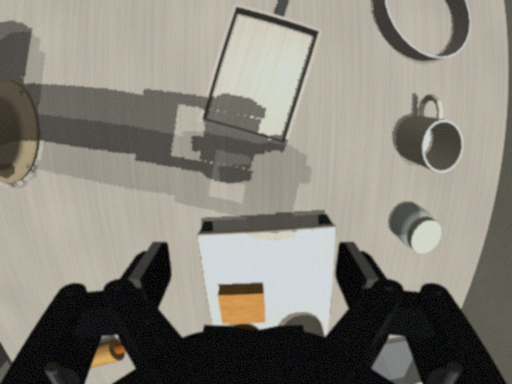

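The picture shows the tray rim corners at (238,9), (318,30), (285,143), (205,119) and the shelf board's front top edge from (200,235) to (335,227), with its sides running to (214,325) and (329,312). Now I'll fit poses to the masks, with triangulated corners as a check.

```bash
cat > fit.py <<'E'
from h import *
from scipy.optimize import minimize
def box(x0,x1,y0,y1,z0,z1): return np.array([[x,y,z] for x in(x0,x1) for y in(y0,y1) for z in(z0,z1)],float)
def sil(p,parts,s,fish):
    m=np.zeros((384*4,512*4),np.uint8); c,q=np.cos(s[2]),np.sin(s[2])
    for P in parts:
        W=P@np.array([[c,q,0],[-q,c,0],[0,0,1]])+[s[0],s[1],0]
        uv=np.array([proj(p,X,fish) for X in W])*4+1.5
        cv2.fillConvexPoly(m,cv2.convexHull(uv.astype(np.float32)).round().astype(int),1)
    return cv2.resize(m.astype(np.float32),(512,384),interpolation=cv2.INTER_AREA)
def fit(views,parts,s0):
    def cost(v):
        s=[v[0],v[1],v[2]/100]; c=0
        for p,f,M in views:
            S=sil(p,parts,s,f); c+=1-np.minimum(S,M).sum()/np.maximum(S,M).sum()
        return c/len(views)
    v0=np.array([s0[0],s0[1],s0[2]*100]); r=None
    for k in(15,5):
        r=minimize(cost,v0,method="Nelder-Mead",options=dict(initial_simplex=np.vstack([v0,v0+np.eye(3)*k]),maxiter=150)); v0=r.x
    return r.x[0],r.x[1],np.degrees(r.x[2]/100),r.fun
TRAY=[box(-90,90,-65,65,0,40),box(-201,-90,-7,7,20,34)]
CUT=[np.array([[28*np.cos(a),28*np.sin(a),z] for a in np.linspace(0,6.28,25) for z in(0,30)])]
E
python3 - <<'E'
from fit import *
w2=np.load("w2.npy",allow_pickle=True).item();w3=np.load("w3.npy",allow_pickle=True).item()
# corners
for z in (40,):
    a=[onz(w2,c,z,True) for c in((242,214),(323,240),(285,327),(216,310))]; b=[onz(w3,c,z,True) for c in((238,9),(318,30),(285,143),(205,119))]
    print(np.round(a)[:,:2].tolist(),np.round(b)[:,:2].tolist()); print("tri z",[tri([ray(w2,u,1),ray(w3,v,1)]).round(1).tolist() for u,v in zip(((242,214),(323,240)),((238,9),(318,30)))])
    print("ctr",np.mean(b,0))
    print("handle tip",onz(w2,(305,158),34,1))
print("shelf front",[onz(w3,c,66,1).round(1).tolist() for c in((200,235),(335,227),(214,325),(329,312))])
V={"tray":[], "cutter":[]}
for n in("scene","side"):
    p=vision.grab_frame(n)
    for t in V:
        for m in vision.masks_of(t,p):
            X=onz(p,m["at"],15)
            if t=="cutter" and np.hypot(X[0]-505,X[1]-348)>40: continue
            V[t].append((p,False,m["region"].astype(np.float32)));print(n,t,m["region"].sum());break
p=vision.grab_frame("wrist")
V["tray"].append((p,True,vision.masks_of("tray",p)[0]["region"].astype(np.float32)))
for i in range(3): print("tray",i,fit([V["tray"][i]],TRAY,(512,66,-1.8)))
print("tray all",fit(V["tray"],TRAY,(512,66,-1.8)))
print("cut",[fit([v],CUT,(505,348,0)) for v in V["cutter"]],fit(V["cutter"],CUT,(505,348,0)))
for c in((258,97),): print(onz(w2,c,30,1),onz(w2,c,15,1))
E
```

```text
[[481.0, 177.0], [601.0, 134.0], [552.0, -39.0], [433.0, 2.0]] [[484.0, 155.0], [597.0, 126.0], [552.0, -41.0], [437.0, -6.0]]
tri z [[481.0, 165.3, 9.1], [601.7, 129.4, 29.8]]
ctr [517.59791407  58.84630399  40.        ]
handle tip [568.15058363 256.80920654  34.        ]
shelf front [[427.0, -173.5, 66.0], [628.7, -160.7, 66.0], [437.4, -353.0, 66.0], [639.4, -325.6, 66.0]]
scene tray 1749
scene cutter 306
side tray 2065
side cutter 171
tray 0 (np.float64(515.9740566996732), np.float64(57.28868547026532), np.float64(-106.12006238473404), np.float64(0.07179832458496094))
tray 1 (np.float64(516.1931827378635), np.float64(60.41334558789628), np.float64(-106.31038112780384), np.float64(0.03139215707778931))
tray 2 (np.float64(515.2529658903445), np.float64(60.314957387974545), np.float64(-106.49867146384334), np.float64(0.019770920276641846))
tray all (np.float64(516.0320357899925), np.float64(59.75133554883448), np.float64(-106.25513162264815), np.float64(0.04349328950047493))
cut [(np.float64(504.1614630653178), np.float64(338.5496473040565), np.float64(3.4546162866514263), np.float64(0.05360299348831177)), (np.float64(503.54898955168346), np.float64(342.9362100959007), np.float64(7.4455324318792835), np.float64(0.15763545036315918))] (np.float64(504.851147579066), np.float64(339.0911106363975), np.float64(3.4081052243052428), np.float64(0.1187734305858612))
[503.54716368 339.31337631  30.        ] [503.7716439  339.61761095  15.        ]
```

```bash
cat > shelf.py <<'E'
from fit import *
SH=[box(0,300,-105,105,52,66)]+[box(x,x+15,y,y+15,0,52) for x in(0,285) for y in(-105,90)]
if __name__=="__main__":
    P=[(vision.grab_frame("scene"),False),(vision.grab_frame("side"),False),(vision.grab_frame("wrist"),True)]
    V=[]
    for p,f in P:
        m=max(vision.masks_of("shelf",p),key=lambda m:m["confidence"]); M=m["region"].astype(np.float32); V.append((p,f,M)); print(M.sum())
    for i in range(2): print(fit([V[i]],SH,(530,-170,-1.5)))
    s=fit(V[:2],SH,(530,-170,-1.5)); print(s)
    S=(528,-167,-86.4)
    rows=[]
    for (p,f,M),(x,y,w,h) in zip(V,((110,110,130,98),(190,240,140,130),(180,200,180,135))):
        im=cv2.resize(p["image"][y:y+h,x:x+w],(390,290),interpolation=cv2.INTER_CUBIC)[:,:,::-1].copy(); o=im.copy()
        for T,col in((s,(0,0,255)),(S,(0,255,0))):
            a=np.radians(T[2]); c,q=np.cos(a),np.sin(a)
            X=np.array([[0,-105,66],[0,105,66],[300,105,66],[300,-105,66]])@np.array([[c,q,0],[-q,c,0],[0,0,1]])+[T[0],T[1],0]
            uv=np.array([(proj(p,v,f)-[x,y])*[390/w,290/h] for v in X]).round().astype(int); cv2.polylines(o,[uv],True,col,1)
        rows.append(o)
    rows.append(np.zeros_like(o)); cv2.imwrite("pics/sh.png",np.vstack([np.hstack(rows[:2]),np.hstack(rows[2:])]))
    w2=np.load("w2.npy",allow_pickle=True).item(); print("spat",onz(w2,(308,92),15,1),onz(w2,(302,90),15,1))
E
python3 shelf.py
```

```text
2949.0
8287.0
13404.0
(np.float64(526.6337167674058), np.float64(-172.18320701970646), np.float64(-87.34307904283573), np.float64(0.18538665771484375))
(np.float64(526.7004317828279), np.float64(-164.6929834223053), np.float64(-86.43595217491752), np.float64(0.022772252559661865))
(np.float64(527.3129450499857), np.float64(-167.21788646384442), np.float64(-86.69306623006852), np.float64(0.11489236354827881))
spat [573.62929049 347.99845948  15.        ] [565.0789073  350.53589479  15.        ]
```

View pics/sh.png

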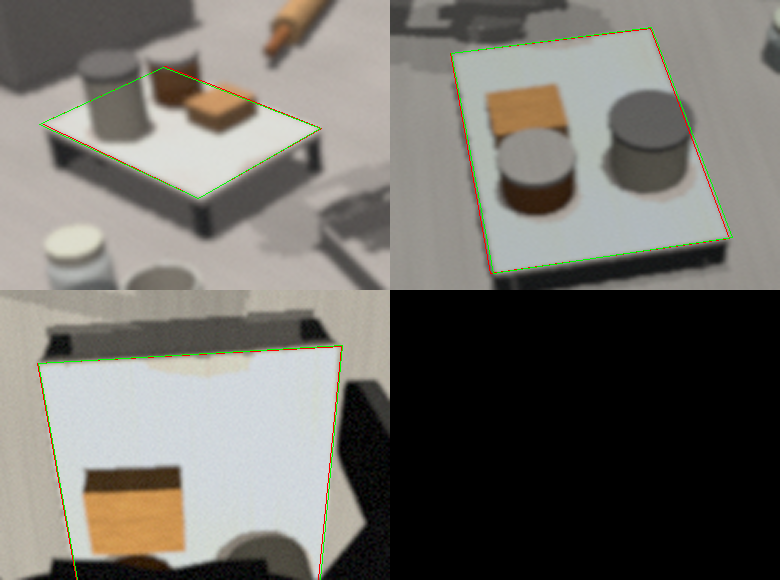

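The overlay fits the shelf board's edges in all three views, so the shelf front middle is at (527.5,-167) with yaw -86.5°. Now for the cutter.

Call:
drive_tool([
  {"x": 0,"y": 5,"z": 0,"ax": 0,"ay": 0,"az": -3.3},
  {"x": 0,"y": 5,"z": 0,"ax": 0,"ay": 0,"az": -3.3},
  {"x": 0,"y": 5,"z": 0,"ax": 0,"ay": 0,"az": -3.3},
  {"x": 0,"y": 5,"z": 0,"ax": 0,"ay": 0,"az": -3.3},
  {"x": 0,"y": 5,"z": 0,"ax": 0,"ay": 0,"az": -3.3},
], grip=6.8, squeeze=25)

```text
clock: 4.65
tool_pos: [505.8, 190.9, 345.3]
orientation: [180.0, -0.0, 73.3]
ft_force: [0.7, -0.2, -0.2]
finger_gap: 67.7
gripper_force: 0.0
```

Call:
drive_tool([
  {"x": 0,"y": 4.5,"z": -1,"ax": 0,"ay": 0,"az": 0},
  {"x": 0,"y": 4,"z": -2,"ax": 0,"ay": 0,"az": 0},
  {"x": 0,"y": 3.5,"z": -3,"ax": 0,"ay": 0,"az": 0},
  {"x": 0,"y": 3,"z": -4,"ax": 0,"ay": 0,"az": 0},
  {"x": 0,"y": 0,"z": -4,"ax": 0,"ay": 0,"az": 0},
])

```text
clock: 5.15
tool_pos: [505.3, 342.3, 203.4]
orientation: [-180.0, -0.1, 73.7]
ft_force: [-0.6, -0.5, -0.3]
finger_gap: 67.7
gripper_force: 0.0
```

```bash
python3 - <<'E'
from fit import *
p=vision.grab_frame("wrist"); save(p,"w4")
for m in vision.masks_of("cutter",p)[:2]:
    r=m["region"]; u=np.argwhere(r); print(m["confidence"],m["at"],r.sum(),u.min(0),u.max(0))
    M=cv2.drawContours(np.zeros(r.shape,np.uint8),[cv2.convexHull(u[:,::-1].astype(np.int32))],-1,1,-1).astype(np.float32)
    print(fit([(p,True,M)],CUT,(504,339,0)))
s=status.state();print(s["tool_pos"])
E
```

```text
0.91 [255.2, 196.6] 1121 [151 226] [207 279]
(np.float64(503.1012886480262), np.float64(339.46952582969504), np.float64(2.3106035652744383), np.float64(0.028181076049804688))
[503.57405322 338.37605182 197.8103284 ]
```

View pics/w4.png

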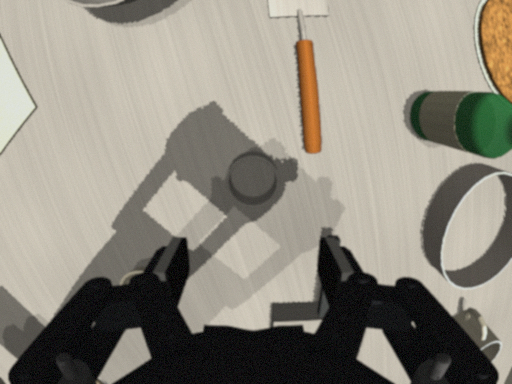

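The wrist view shows the cutter at (253,178), between and in line with the fingers; it measures (503.2,339.4). Descending.

Call:
drive_tool([
  {"x": 0,"y": 0.1,"z": -4,"ax": 0,"ay": 0,"az": 0},
  {"x": 0,"y": 0,"z": -4,"ax": 0,"ay": 0,"az": 0},
  {"x": 0,"y": 0,"z": -4,"ax": 0,"ay": 0,"az": 0},
  {"x": 0,"y": 0,"z": -3,"ax": 0,"ay": 0,"az": 0},
  {"x": 0,"y": 0,"z": -1.7,"ax": 0,"ay": 0,"az": 0},
])

```text
clock: 5.75
tool_pos: [506.5, 339.2, 37.7]
orientation: [-180.0, 0.1, 73.4]
ft_force: [0.2, 0.3, 0.4]
finger_gap: 67.8
gripper_force: 0.0
```

Call:
drive_tool([
  {"x": 0,"y": 0,"z": 0,"ax": 0,"ay": 0,"az": 0},
  {"x": 0,"y": 0,"z": 0,"ax": 0,"ay": 0,"az": 0},
  {"x": 0,"y": 0,"z": 0,"ax": 0,"ay": 0,"az": 0},
  {"x": 0,"y": 0,"z": 0,"ax": 0,"ay": 0,"az": 0},
  {"x": 0,"y": 0,"z": 0,"ax": 0,"ay": 0,"az": 0},
])

```text
clock: 6.25
tool_pos: [506.7, 340.3, 39.5]
orientation: [179.9, -0.1, 73.5]
ft_force: [-1.0, -0.2, -0.4]
finger_gap: 68.2
gripper_force: 0.0
```

Call:
drive_tool([
  {"x": 0,"y": 0,"z": 0,"ax": 0,"ay": 0,"az": 0},
  {"x": 0,"y": 0,"z": 0,"ax": 0,"ay": 0,"az": 0},
  {"x": 0,"y": 0,"z": 0,"ax": 0,"ay": 0,"az": 0},
  {"x": 0,"y": 0,"z": 0,"ax": 0,"ay": 0,"az": 0},
  {"x": 0,"y": 0,"z": 0,"ax": 0,"ay": 0,"az": 0},
], grip=5)

```text
clock: 6.75
tool_pos: [506.5, 340.2, 39.2]
orientation: [180.0, -0.0, 73.5]
ft_force: [-1.5, -0.9, 6.2]
finger_gap: 54.4
gripper_force: 26.7
```

Call:
drive_tool([
  {"x": 0,"y": 0,"z": 0,"ax": 0,"ay": 0,"az": 0},
  {"x": 0,"y": 0,"z": 0,"ax": 0,"ay": 0,"az": 0},
  {"x": -0.1,"y": 0,"z": -0.4,"ax": 0,"ay": 0,"az": 0},
  {"x": -0.1,"y": 0,"z": -0.4,"ax": 0,"ay": 0,"az": 0},
  {"x": 0,"y": 0,"z": 0,"ax": 0,"ay": 0,"az": 0},
], grip=6.8)

```text
clock: 7.25
tool_pos: [503.4, 339.6, 28.9]
orientation: [-179.9, 0.1, 73.5]
ft_force: [-0.4, -0.1, 0.2]
finger_gap: 68.4
gripper_force: 0.0
```

Call:
drive_tool([
  {"x": 0,"y": 0,"z": 0,"ax": 0,"ay": 0,"az": 0},
  {"x": 0,"y": 0,"z": 0,"ax": 0,"ay": 0,"az": 0},
  {"x": 0,"y": 0,"z": 0,"ax": 0,"ay": 0,"az": 0},
  {"x": 0,"y": 0,"z": 0,"ax": 0,"ay": 0,"az": 0},
  {"x": 0,"y": 0,"z": 0,"ax": 0,"ay": 0,"az": 0},
], grip=5)

```text
clock: 7.75
tool_pos: [504.1, 340.0, 30.1]
orientation: [180.0, 0.0, 73.5]
ft_force: [-0.3, -0.3, -1.1]
finger_gap: 55.1
gripper_force: 26.6
```

Call:
drive_tool([
  {"x": 0,"y": 0,"z": 2,"ax": 0,"ay": 0,"az": 0},
  {"x": 0,"y": -1,"z": 3,"ax": 0,"ay": 0,"az": 0},
  {"x": 0,"y": -3,"z": 2,"ax": 0,"ay": 0,"az": 0},
  {"x": 0,"y": -4,"z": 0,"ax": 0,"ay": 0,"az": 0},
  {"x": 0.3,"y": -4,"z": 0,"ax": 0,"ay": 0,"az": 0},
])

```text
clock: 8.25
tool_pos: [507.1, 219.2, 101.1]
orientation: [179.9, -0.1, 73.6]
ft_force: [1.0, -0.8, -1.3]
finger_gap: 54.7
gripper_force: 26.8
```

Call:
drive_tool([
  {"x": 0.3,"y": -4,"z": 0,"ax": 0,"ay": 0,"az": 0},
  {"x": 0.3,"y": -4,"z": 0,"ax": 0,"ay": 0,"az": 0},
  {"x": 0.3,"y": -4,"z": 0,"ax": 0,"ay": 0,"az": 0},
  {"x": 0,"y": -3,"z": 0,"ax": 0,"ay": 0,"az": 0},
  {"x": 0,"y": -1,"z": 0,"ax": 0,"ay": 0,"az": 0},
])

```text
clock: 8.75
tool_pos: [516.1, 57.5, 100.2]
orientation: [180.0, 0.0, 73.3]
ft_force: [-0.5, 1.0, -0.4]
finger_gap: 54.9
gripper_force: 26.8
```

Call:
drive_tool([
  {"x": 0,"y": 0,"z": 0,"ax": 0,"ay": 0,"az": 0},
  {"x": 0,"y": 0,"z": 0,"ax": 0,"ay": 0,"az": 0},
  {"x": 0,"y": 0,"z": 0,"ax": 0,"ay": 0,"az": 0},
  {"x": 0,"y": 0,"z": 0,"ax": 0,"ay": 0,"az": 0},
  {"x": 0,"y": 0,"z": 0,"ax": 0,"ay": 0,"az": 0},
])

```text
clock: 9.25
tool_pos: [516.1, 60.8, 100.1]
orientation: [180.0, -0.0, 73.6]
ft_force: [0.0, -0.4, -1.2]
finger_gap: 55.0
gripper_force: 26.8
```

Over the tray centre. Lowering to TCP z ≈ 35.

Call:
drive_tool([
  {"x": 0,"y": 0,"z": -2,"ax": 0,"ay": 0,"az": 0},
  {"x": 0,"y": 0,"z": -2,"ax": 0,"ay": 0,"az": 0},
  {"x": 0,"y": 0,"z": -1.5,"ax": 0,"ay": 0,"az": 0},
  {"x": 0,"y": 0,"z": -0.7,"ax": 0,"ay": 0,"az": 0},
  {"x": 0,"y": 0,"z": 0,"ax": 0,"ay": 0,"az": 0},
])

```text
clock: 9.75
tool_pos: [515.6, 60.2, 37.3]
orientation: [-179.9, 0.0, 73.5]
ft_force: [0.2, -0.0, -0.8]
finger_gap: 54.9
gripper_force: 26.8
```

Call:
drive_tool([
  {"x": 0,"y": 0,"z": 0,"ax": 0,"ay": 0,"az": 0},
  {"x": 0,"y": 0,"z": 0,"ax": 0,"ay": 0,"az": 0},
  {"x": 0,"y": 0,"z": 0,"ax": 0,"ay": 0,"az": 0},
  {"x": 0,"y": 0,"z": 0,"ax": 0,"ay": 0,"az": 0},
  {"x": 0,"y": 0,"z": 0,"ax": 0,"ay": 0,"az": 0},
])

```text
clock: 10.25
tool_pos: [516.3, 60.0, 38.4]
orientation: [180.0, -0.0, 73.5]
ft_force: [-0.3, 0.2, -1.1]
finger_gap: 54.9
gripper_force: 26.8
```

Call:
drive_tool([
  {"x": 0,"y": 0,"z": -0.1,"ax": 0,"ay": 0,"az": 0},
  {"x": 0,"y": 0,"z": -0.1,"ax": 0,"ay": 0,"az": 0},
  {"x": 0,"y": 0,"z": -0.1,"ax": 0,"ay": 0,"az": 0},
  {"x": 0,"y": 0,"z": -0.1,"ax": 0,"ay": 0,"az": 0},
  {"x": 0,"y": 0,"z": 0,"ax": 0,"ay": 0,"az": 0},
])

```text
clock: 10.75
tool_pos: [516.1, 60.0, 34.1]
orientation: [180.0, 0.0, 73.5]
ft_force: [0.3, 0.0, 0.1]
finger_gap: 54.5
gripper_force: 26.8
```

Call:
drive_tool([
  {"x": 0,"y": 0,"z": 0,"ax": 0,"ay": 0,"az": 0},
  {"x": 0,"y": 0,"z": 0,"ax": 0,"ay": 0,"az": 0},
  {"x": 0,"y": 0,"z": 0,"ax": 0,"ay": 0,"az": 0},
  {"x": 0,"y": 0,"z": 0,"ax": 0,"ay": 0,"az": 0},
  {"x": 0,"y": 0,"z": 1,"ax": 0,"ay": 0,"az": 0},
], grip=6.8)

```text
clock: 11.25
tool_pos: [515.2, 59.9, 43.2]
orientation: [-179.9, 0.1, 73.5]
ft_force: [-0.1, -0.7, -0.4]
finger_gap: 68.1
gripper_force: 0.0
```

Call:
drive_tool([
  {"x": 0,"y": 0,"z": 3,"ax": 0,"ay": 0,"az": 0},
  {"x": 0,"y": 0,"z": 4,"ax": 0,"ay": 0,"az": 0},
  {"x": 0,"y": 2,"z": 4,"ax": 0,"ay": 0,"az": 0},
  {"x": 1,"y": 4,"z": 3,"ax": 0,"ay": 0,"az": 0},
  {"x": 1,"y": 4,"z": 0,"ax": 0,"ay": 0,"az": 0},
])

```text
clock: 11.75
tool_pos: [538.2, 160.4, 190.7]
orientation: [179.4, -0.3, 73.4]
ft_force: [0.8, -0.3, -0.0]
finger_gap: 68.2
gripper_force: 0.0
```

Call:
drive_tool([
  {"x": 1.5,"y": 3.5,"z": 0,"ax": 0,"ay": 0,"az": 0},
  {"x": 1,"y": 3,"z": 0,"ax": 0,"ay": 0,"az": 0},
  {"x": 0.6,"y": 1,"z": 0,"ax": 0,"ay": 0,"az": 0},
  {"x": 0,"y": 0,"z": 0,"ax": 0,"ay": 0,"az": 0},
  {"x": 0,"y": 0,"z": 0,"ax": 0,"ay": 0,"az": 0},
], grip=5)

```text
clock: 12.25
tool_pos: [566.8, 233.9, 183.9]
orientation: [180.0, 0.0, 73.5]
ft_force: [0.3, -0.1, 0.4]
finger_gap: 50.2
gripper_force: 0.0
```

```bash
python3 - <<'E'
from fit import *
p=vision.grab_frame("wrist"); q=vision.grab_frame("side"); c=vision.grab_frame("scene")
for t in("cutter","tray","tray_handle"):
  for P,f in((p,True),(q,False),(c,False)):
    for m in vision.masks_of(t,P)[:1]: print(t,f,round(m["confidence"],2),m["at"],m["region"].sum(),onz(P,m["at"],20,f).round()); 
    if t=="tray" : print(fit([(P,f,m["region"].astype(np.float32))],TRAY,(515.6,60,-1.855)))
cv2.imwrite("pics/c1.png",np.hstack([p["image"],cv2.resize(q["image"][140:268,190:290],(288,384),interpolation=2)])[:,:,::-1])
s=status.state();print(s["tool_pos"],s["orientation"],s["q"])
E
```

```text
cutter True 0.67 [255.3, 310.3] 816 [523.  79.  20.]
cutter False 0.59 [238.3, 209.1] 194 [523.  81.  20.]
cutter False 0.47 [244.9, 196.5] 224 [516.  57.  20.]
tray True 0.74 [255.5, 282.0] 7860 [535. 120.  20.]
(np.float64(515.4160944962196), np.float64(58.76199662596139), np.float64(-106.2021953966229), np.float64(0.4783821702003479))
tray False 0.82 [238.1, 216.6] 1888 [518.  46.  20.]
(np.float64(516.2445696963586), np.float64(60.34071809040518), np.float64(-106.38650792099847), np.float64(0.12324756383895874))
tray False 0.68 [252.7, 202.9] 1511 [526. 102.  20.]
(np.float64(516.146959795384), np.float64(58.37562886580166), np.float64(-106.37809272770546), np.float64(0.19347602128982544))
tray_handle True 0.77 [255.6, 278.4] 7796 [537. 125.  20.]
tray_handle False 0.7 [268.6, 363.6] 621 [ 543. -466.   20.]
tray_handle False 0.73 [252.1, 198.7] 1542 [509.  85.  20.]
[566.92701755 234.16190019 183.60864265] [ 1.79994359e+02 -7.97586411e-04  7.34957007e+01] [ 1.89946423e+01  1.90132024e+01  7.03914431e+01 -2.62664351e-03
  9.05902986e+01  3.54989145e+01]
```

View pics/c1.png

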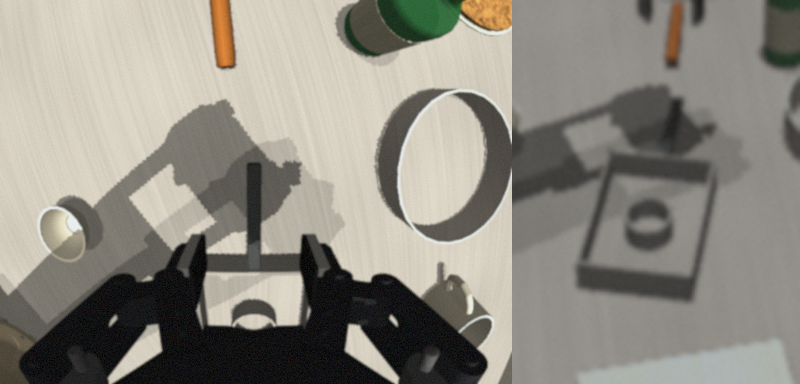

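The wrist half shows the handle upright at column 254 (rows 163–255), centred between the fingers. The side half shows the cutter flat near the middle of the tray. Lowering onto the handle.

Call:
drive_tool([
  {"x": 0.1,"y": 0.3,"z": -4,"ax": 0,"ay": 0,"az": 0},
  {"x": 0,"y": 0,"z": -4,"ax": 0,"ay": 0,"az": 0},
  {"x": 0,"y": 0,"z": -4,"ax": 0,"ay": 0,"az": 0},
  {"x": 0,"y": 0,"z": -2,"ax": 0,"ay": 0,"az": 0},
  {"x": 0,"y": 0,"z": 0,"ax": 0,"ay": 0,"az": 0},
])

```text
clock: 13.35
tool_pos: [565.7, 236.5, 39.5]
orientation: [-179.7, 0.3, 73.5]
ft_force: [-0.2, -0.5, 0.3]
finger_gap: 49.8
gripper_force: 0.0
```

Call:
drive_tool([
  {"x": 0,"y": 0,"z": -0.5,"ax": 0,"ay": 0,"az": 0},
  {"x": 0,"y": 0,"z": 0,"ax": 0,"ay": 0,"az": 0},
  {"x": 0,"y": 0,"z": 0,"ax": 0,"ay": 0,"az": 0},
  {"x": 0,"y": 0,"z": 0,"ax": 0,"ay": 0,"az": 0},
  {"x": 0,"y": 0,"z": 0,"ax": 0,"ay": 0,"az": 0},
])

```text
clock: 13.85
tool_pos: [568.3, 237.3, 39.4]
orientation: [179.9, -0.0, 73.5]
ft_force: [0.3, -0.0, 0.6]
finger_gap: 49.9
gripper_force: 0.0
```

Call:
drive_tool([
  {"x": 0,"y": 0,"z": -0.3,"ax": 0,"ay": 0,"az": 0},
  {"x": 0,"y": 0,"z": -0.3,"ax": 0,"ay": 0,"az": 0},
  {"x": 0,"y": 0,"z": 0,"ax": 0,"ay": 0,"az": 0},
  {"x": 0,"y": 0,"z": 0,"ax": 0,"ay": 0,"az": 0},
  {"x": 0,"y": 0,"z": 0,"ax": 0,"ay": 0,"az": 0},
])

```text
clock: 14.35
tool_pos: [568.0, 237.2, 32.6]
orientation: [180.0, 0.0, 73.5]
ft_force: [1.3, 0.9, 0.5]
finger_gap: 50.3
gripper_force: 0.0
```

Call:
drive_tool([
  {"x": 0,"y": 0,"z": 0,"ax": 0,"ay": 0,"az": 0},
  {"x": 0,"y": 0,"z": 0,"ax": 0,"ay": 0,"az": 0},
  {"x": 0,"y": 0,"z": 0,"ax": 0,"ay": 0,"az": 0},
  {"x": 0,"y": 0,"z": 0,"ax": 0,"ay": 0,"az": 0},
  {"x": 0,"y": 0,"z": 0,"ax": 0,"ay": 0,"az": 0},
], grip=0.5, squeeze=60)

```text
clock: 14.85
tool_pos: [568.1, 237.2, 32.8]
orientation: [180.0, -0.0, 73.5]
ft_force: [-0.4, -0.5, 1.3]
finger_gap: 12.9
gripper_force: 60.5
```

Call:
drive_tool([
  {"x": 0,"y": 0,"z": 0,"ax": 0,"ay": 0,"az": 0},
  {"x": 0,"y": 0,"z": 0,"ax": 0,"ay": 0,"az": 0},
  {"x": 0,"y": 0,"z": 0,"ax": 0,"ay": 0,"az": 0},
  {"x": 0,"y": 0,"z": 0,"ax": 0,"ay": 0,"az": 0},
  {"x": 0,"y": 0,"z": 0,"ax": 0,"ay": 0,"az": 0},
])

```text
clock: 15.35
tool_pos: [568.1, 237.2, 32.8]
orientation: [180.0, -0.0, 73.5]
ft_force: [-0.4, -0.7, 3.8]
finger_gap: 12.7
gripper_force: 60.8
```

Call:
drive_tool([
  {"x": -0.15,"y": -0.28,"z": 0,"ax": 0,"ay": 0,"az": 0.5},
  {"x": -0.34,"y": -0.64,"z": 0,"ax": 0,"ay": 0,"az": 1.15},
  {"x": -0.49,"y": -0.92,"z": 0,"ax": 0,"ay": 0,"az": 1.65},
  {"x": -0.49,"y": -0.92,"z": 0,"ax": 0,"ay": 0,"az": 1.65},
  {"x": -0.49,"y": -0.92,"z": 0,"ax": 0,"ay": 0,"az": 1.65},
])

```text
clock: 15.85
tool_pos: [548.1, 201.0, 32.8]
orientation: [180.0, -0.1, 80.2]
ft_force: [-0.0, 5.4, 2.5]
finger_gap: 13.1
gripper_force: 60.8
```

Call:
drive_tool([
  {"x": -0.49,"y": -0.92,"z": 0,"ax": 0,"ay": 0,"az": 1.65},
  {"x": -0.49,"y": -0.92,"z": 0,"ax": 0,"ay": 0,"az": 1.65},
  {"x": -0.49,"y": -0.92,"z": 0,"ax": 0,"ay": 0,"az": 1.65},
  {"x": -0.49,"y": -0.92,"z": 0,"ax": 0,"ay": 0,"az": 1.65},
  {"x": -0.49,"y": -0.92,"z": 0,"ax": 0,"ay": 0,"az": 1.65},
])

```text
clock: 16.35
tool_pos: [523.6, 155.0, 32.8]
orientation: [180.0, -0.1, 88.4]
ft_force: [0.6, 6.0, 3.4]
finger_gap: 13.0
gripper_force: 60.8
```

Call:
drive_tool([
  {"x": -0.49,"y": -0.92,"z": 0,"ax": 0,"ay": 0,"az": 1.65},
  {"x": -0.49,"y": -0.92,"z": 0,"ax": 0,"ay": 0,"az": 1.65},
  {"x": -0.34,"y": -0.64,"z": 0,"ax": 0,"ay": 0,"az": 1.15},
  {"x": -0.15,"y": -0.28,"z": 0,"ax": 0,"ay": 0,"az": 0.5},
  {"x": 0,"y": 0,"z": 0,"ax": 0,"ay": 0,"az": 0},
])

```text
clock: 16.85
tool_pos: [508.9, 126.9, 32.8]
orientation: [-180.0, -0.0, 93.3]
ft_force: [-2.3, 1.7, 6.1]
finger_gap: 12.9
gripper_force: 61.1
```

Call:
drive_tool([
  {"x": 0,"y": 0,"z": 0,"ax": 0,"ay": 0,"az": 0},
  {"x": 0,"y": 0,"z": 0,"ax": 0,"ay": 0,"az": 0},
  {"x": 0,"y": 0,"z": 0,"ax": 0,"ay": 0,"az": 0},
  {"x": 0,"y": 0,"z": 0,"ax": 0,"ay": 0,"az": 0},
  {"x": 0,"y": 0,"z": 0,"ax": 0,"ay": 0,"az": 0},
])

```text
clock: 17.35
tool_pos: [509.0, 126.9, 32.7]
orientation: [-180.0, 0.0, 93.3]
ft_force: [-2.1, 1.9, 5.3]
finger_gap: 13.0
gripper_force: 61.2
```

```bash
cat > chk.py <<'E'
from fit import *
s=status.state();print(s["clock"],s["tool_pos"],s["orientation"],s["ft_force"])
V=[]
for n in("scene","side"):
    p=vision.grab_frame(n); V.append(p)
    m=vision.masks_of("tray",p)[0]; print(n,m["confidence"],fit([(p,False,m["region"].astype(np.float32))],TRAY,(534,-57,-1.51)))
q=V[1]; cv2.imwrite("pics/c2.png",np.hstack([cv2.resize(q["image"][150:350,170:370],(500,500),interpolation=2),cv2.resize(V[0]["image"][100:300,130:250],(300,500),interpolation=2)])[:,:,::-1])
E
python3 chk.py
```

```text
17.35 [509.04608912 126.94225714  32.65091913] [-1.79971734e+02  9.99547186e-03  9.32991633e+01] [-2.09150835  1.93968941  5.34213566]
scene 0.6 (np.float64(519.0235940379298), np.float64(-61.9184473881177), np.float64(-86.6465928127678), np.float64(0.2154504656791687))
side 0.83 (np.float64(518.8778643906398), np.float64(-28.877338262521285), np.float64(-86.88295109796337), np.float64(0.236008882522583))
```

View pics/c2.png

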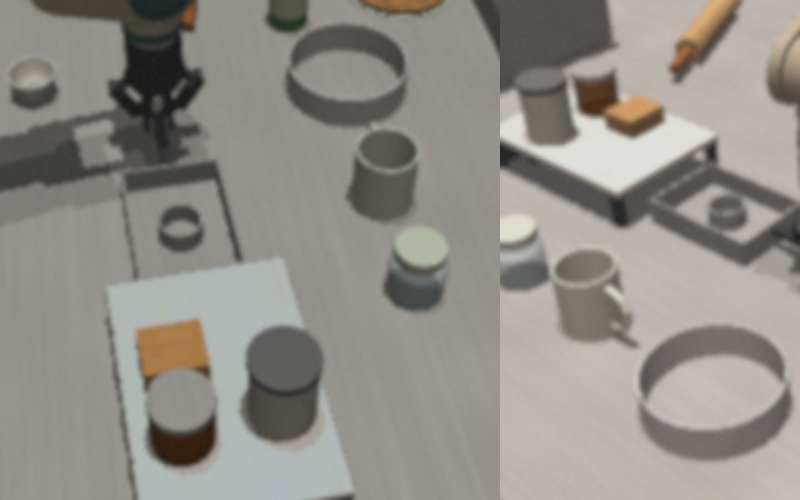

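Cutter flat, tray in line with the shelf and about to enter; in the side crop its front is at (190,270), just short of the shelf front. Sliding in to just short of the stop's range.

Call:
drive_tool([
  {"x": 0.02,"y": -0.26,"z": 0,"ax": 0,"ay": 0,"az": 0},
  {"x": 0.04,"y": -0.62,"z": 0,"ax": 0,"ay": 0,"az": 0},
  {"x": 0.06,"y": -0.88,"z": 0,"ax": 0,"ay": 0,"az": 0},
  {"x": 0.06,"y": -0.88,"z": 0,"ax": 0,"ay": 0,"az": 0},
  {"x": 0.06,"y": -0.88,"z": 0,"ax": 0,"ay": 0,"az": 0},
])

```text
clock: 18.05
tool_pos: [511.8, 92.3, 32.8]
orientation: [180.0, -0.1, 93.3]
ft_force: [0.2, 6.1, 4.0]
finger_gap: 13.2
gripper_force: 61.0
```

Call:
drive_tool([
  {"x": 0.06,"y": -0.88,"z": 0,"ax": 0,"ay": 0,"az": 0},
  {"x": 0.06,"y": -0.88,"z": 0,"ax": 0,"ay": 0,"az": 0},
  {"x": 0.06,"y": -0.88,"z": 0,"ax": 0,"ay": 0,"az": 0},
  {"x": 0.06,"y": -0.88,"z": 0,"ax": 0,"ay": 0,"az": 0},
  {"x": 0.06,"y": -0.88,"z": 0,"ax": 0,"ay": 0,"az": 0},
])

```text
clock: 18.55
tool_pos: [514.8, 48.3, 32.8]
orientation: [180.0, -0.1, 93.3]
ft_force: [0.3, 6.7, 5.0]
finger_gap: 12.8
gripper_force: 61.0
```

Call:
drive_tool([
  {"x": 0.06,"y": -0.88,"z": 0,"ax": 0,"ay": 0,"az": 0},
  {"x": 0.06,"y": -0.88,"z": 0,"ax": 0,"ay": 0,"az": 0},
  {"x": 0.06,"y": -0.88,"z": 0,"ax": 0,"ay": 0,"az": 0},
  {"x": 0.06,"y": -0.88,"z": 0,"ax": 0,"ay": 0,"az": 0},
  {"x": 0.06,"y": -0.88,"z": 0,"ax": 0,"ay": 0,"az": 0},
])

```text
clock: 19.05
tool_pos: [517.8, 4.3, 32.8]
orientation: [180.0, -0.1, 93.3]
ft_force: [-0.5, 7.5, 5.2]
finger_gap: 12.8
gripper_force: 61.1
```

Call:
drive_tool([
  {"x": 0.06,"y": -0.88,"z": 0,"ax": 0,"ay": 0,"az": 0},
  {"x": 0.06,"y": -0.88,"z": 0,"ax": 0,"ay": 0,"az": 0},
  {"x": 0.06,"y": -0.88,"z": 0,"ax": 0,"ay": 0,"az": 0},
  {"x": 0.06,"y": -0.88,"z": 0,"ax": 0,"ay": 0,"az": 0},
  {"x": 0.06,"y": -0.88,"z": 0,"ax": 0,"ay": 0,"az": 0},
])

```text
clock: 19.55
tool_pos: [520.8, -39.6, 32.8]
orientation: [180.0, -0.1, 93.3]
ft_force: [-0.7, 7.6, 5.5]
finger_gap: 13.2
gripper_force: 61.1
```

Call:
drive_tool([
  {"x": 0.05,"y": -0.88,"z": 0,"ax": 0,"ay": 0,"az": 0},
  {"x": 0.05,"y": -0.88,"z": 0,"ax": 0,"ay": 0,"az": 0},
  {"x": 0.04,"y": -0.7,"z": 0,"ax": 0,"ay": 0,"az": 0},
  {"x": 0.02,"y": -0.4,"z": 0,"ax": 0,"ay": 0,"az": 0},
  {"x": 0.01,"y": -0.2,"z": 0,"ax": 0,"ay": 0,"az": 0},
])

```text
clock: 20.05
tool_pos: [522.5, -70.3, 32.8]
orientation: [180.0, -0.1, 93.3]
ft_force: [-0.5, 8.3, 6.3]
finger_gap: 13.0
gripper_force: 61.2
```

Call:
drive_tool([
  {"x": 0.01,"y": -0.1,"z": 0,"ax": 0,"ay": 0,"az": 0},
  {"x": 0.01,"y": -0.1,"z": 0,"ax": 0,"ay": 0,"az": 0},
  {"x": 0,"y": -0.1,"z": 0,"ax": 0,"ay": 0,"az": 0},
  {"x": 0.01,"y": -0.1,"z": 0,"ax": 0,"ay": 0,"az": 0},
  {"x": 0,"y": -0.1,"z": 0,"ax": 0,"ay": 0,"az": 0},
])

```text
clock: 20.55
tool_pos: [522.8, -74.9, 32.8]
orientation: [180.0, -0.1, 93.3]
ft_force: [-0.5, 7.2, 5.3]
finger_gap: 12.7
gripper_force: 61.2
```

Call:
drive_tool([
  {"x": 0.01,"y": -0.1,"z": 0,"ax": 0,"ay": 0,"az": 0},
  {"x": 0.01,"y": -0.1,"z": 0,"ax": 0,"ay": 0,"az": 0},
  {"x": 0,"y": -0.1,"z": 0,"ax": 0,"ay": 0,"az": 0},
  {"x": 0.01,"y": -0.1,"z": 0,"ax": 0,"ay": 0,"az": 0},
  {"x": 0,"y": -0.1,"z": 0,"ax": 0,"ay": 0,"az": 0},
])

```text
clock: 21.05
tool_pos: [523.1, -79.9, 32.8]
orientation: [180.0, -0.1, 93.3]
ft_force: [-0.2, 7.3, 6.9]
finger_gap: 12.8
gripper_force: 61.2
```

Call:
drive_tool([
  {"x": 0.01,"y": -0.1,"z": 0,"ax": 0,"ay": 0,"az": 0},
  {"x": 0.01,"y": -0.1,"z": 0,"ax": 0,"ay": 0,"az": 0},
  {"x": 0,"y": -0.1,"z": 0,"ax": 0,"ay": 0,"az": 0},
  {"x": 0.01,"y": -0.1,"z": 0,"ax": 0,"ay": 0,"az": 0},
  {"x": 0,"y": -0.1,"z": 0,"ax": 0,"ay": 0,"az": 0},
])

```text
clock: 21.55
tool_pos: [523.4, -84.9, 32.8]
orientation: [180.0, -0.1, 93.3]
ft_force: [0.3, 7.4, 6.9]
finger_gap: 13.1
gripper_force: 61.2
```

Call:
drive_tool([
  {"x": 0.01,"y": -0.1,"z": 0,"ax": 0,"ay": 0,"az": 0},
  {"x": 0.01,"y": -0.1,"z": 0,"ax": 0,"ay": 0,"az": 0},
  {"x": 0,"y": -0.1,"z": 0,"ax": 0,"ay": 0,"az": 0},
  {"x": 0.01,"y": -0.1,"z": 0,"ax": 0,"ay": 0,"az": 0},
  {"x": 0,"y": -0.1,"z": 0,"ax": 0,"ay": 0,"az": 0},
])

```text
clock: 22.05
tool_pos: [523.7, -89.8, 32.8]
orientation: [180.0, -0.1, 93.3]
ft_force: [-0.4, 7.3, 6.3]
finger_gap: 12.9
gripper_force: 61.2
```

Call:
drive_tool([
  {"x": 0.01,"y": -0.1,"z": 0,"ax": 0,"ay": 0,"az": 0},
  {"x": 0.01,"y": -0.1,"z": 0,"ax": 0,"ay": 0,"az": 0},
  {"x": 0,"y": -0.1,"z": 0,"ax": 0,"ay": 0,"az": 0},
  {"x": 0.01,"y": -0.1,"z": 0,"ax": 0,"ay": 0,"az": 0},
  {"x": 0,"y": -0.1,"z": 0,"ax": 0,"ay": 0,"az": 0},
])

```text
clock: 22.55
tool_pos: [524.0, -94.8, 32.8]
orientation: [180.0, -0.1, 93.3]
ft_force: [-0.2, 9.8, 7.8]
finger_gap: 12.8
gripper_force: 61.2
```

The force rose by about 2.4 N, so this is probably contact. Now creeping.

Call:
drive_tool([
  {"x": 0,"y": -0.04,"z": 0,"ax": 0,"ay": 0,"az": 0},
  {"x": 0,"y": -0.03,"z": 0,"ax": 0,"ay": 0,"az": 0},
  {"x": 0,"y": -0.03,"z": 0,"ax": 0,"ay": 0,"az": 0},
  {"x": 0,"y": -0.03,"z": 0,"ax": 0,"ay": 0,"az": 0},
  {"x": 0,"y": -0.03,"z": 0,"ax": 0,"ay": 0,"az": 0},
])

```text
clock: 23.05
tool_pos: [524.0, -95.8, 32.8]
orientation: [180.0, -0.2, 93.3]
ft_force: [-0.3, 11.8, 7.5]
finger_gap: 12.8
gripper_force: 61.4
```

Call:
drive_tool([
  {"x": 0,"y": -0.04,"z": 0,"ax": 0,"ay": 0,"az": 0},
  {"x": 0,"y": -0.04,"z": 0,"ax": 0,"ay": 0,"az": 0},
  {"x": 0,"y": -0.04,"z": 0,"ax": 0,"ay": 0,"az": 0},
  {"x": 0,"y": -0.02,"z": 0,"ax": 0,"ay": 0,"az": 0},
  {"x": 0,"y": -0.02,"z": 0,"ax": 0,"ay": 0,"az": 0},
])

```text
clock: 23.55
tool_pos: [523.9, -96.9, 32.8]
orientation: [-180.0, -0.2, 93.4]
ft_force: [-2.2, 13.7, 8.0]
finger_gap: 12.8
gripper_force: 61.5
```

Call:
drive_tool([
  {"x": 0,"y": -0.04,"z": 0,"ax": 0,"ay": 0,"az": 0},
  {"x": 0,"y": -0.04,"z": 0,"ax": 0,"ay": 0,"az": 0},
  {"x": 0,"y": 0,"z": 0,"ax": 0,"ay": 0,"az": 0},
  {"x": 0,"y": 0,"z": 0,"ax": 0,"ay": 0,"az": 0},
  {"x": 0,"y": 0,"z": 0,"ax": 0,"ay": 0,"az": 0},
])

```text
clock: 24.05
tool_pos: [523.9, -97.4, 32.8]
orientation: [-180.0, -0.2, 93.4]
ft_force: [-2.5, 14.4, 8.2]
finger_gap: 12.9
gripper_force: 61.5
```

Call:
drive_tool([
  {"x": 0,"y": 0,"z": 0,"ax": 0,"ay": 0,"az": 0},
  {"x": 0,"y": 0,"z": 0,"ax": 0,"ay": 0,"az": 0},
  {"x": 0,"y": 0,"z": 0,"ax": 0,"ay": 0,"az": 0},
  {"x": 0,"y": 0,"z": 0,"ax": 0,"ay": 0,"az": 0},
  {"x": 0,"y": 0,"z": 0,"ax": 0,"ay": 0,"az": 0},
])

```text
clock: 24.55
tool_pos: [523.9, -97.4, 32.8]
orientation: [-180.0, -0.2, 93.4]
ft_force: [-1.7, 14.6, 7.6]
finger_gap: 12.9
gripper_force: 61.5
```

Call:
drive_tool([
  {"x": 0,"y": 0,"z": 0,"ax": 0,"ay": 0,"az": 0},
  {"x": 0,"y": 0,"z": 0,"ax": 0,"ay": 0,"az": 0},
  {"x": 0,"y": 0,"z": 0,"ax": 0,"ay": 0,"az": 0},
  {"x": 0,"y": 0,"z": 0,"ax": 0,"ay": 0,"az": 0},
  {"x": 0,"y": 0,"z": 0,"ax": 0,"ay": 0,"az": 0},
], grip=4.5)

```text
clock: 25.05
tool_pos: [523.6, -100.2, 32.4]
orientation: [-180.0, 0.0, 93.3]
ft_force: [-0.2, 0.4, 0.3]
finger_gap: 45.1
gripper_force: 0.0
```

Call:
drive_tool([
  {"x": 0,"y": 0,"z": 1,"ax": 0,"ay": 0,"az": 0},
  {"x": 0,"y": 0,"z": 2,"ax": 0,"ay": 0,"az": 0},
  {"x": 0,"y": 0,"z": 4,"ax": 0,"ay": 0,"az": 0},
  {"x": 0,"y": 2,"z": 4,"ax": 0,"ay": 0,"az": 0},
  {"x": 0,"y": 4,"z": 4,"ax": 0,"ay": 0,"az": 0},
])

```text
clock: 25.55
tool_pos: [523.9, -45.5, 181.0]
orientation: [179.9, 0.1, 93.1]
ft_force: [1.5, -0.3, -0.2]
finger_gap: 44.9
gripper_force: 0.0
```

Call:
drive_tool([
  {"x": 0,"y": 4,"z": 2,"ax": 0,"ay": 0,"az": 0},
  {"x": 0,"y": 2,"z": 2,"ax": 0,"ay": 0,"az": 0},
  {"x": 0,"y": 0,"z": 0,"ax": 0,"ay": 0,"az": 0},
  {"x": 0,"y": 0,"z": 0,"ax": 0,"ay": 0,"az": 0},
  {"x": 0,"y": 0,"z": 0,"ax": 0,"ay": 0,"az": 0},
])

```text
clock: 26.05
tool_pos: [523.3, 14.5, 216.8]
orientation: [-179.9, 0.0, 93.2]
ft_force: [-0.6, -0.4, -0.1]
finger_gap: 45.0
gripper_force: 0.0
```

```bash
python3 - <<'E'
from fit import *
p=vision.grab_frame("wrist"); s=status.state(); print(s["tool_pos"],s["ft_force"])
cv2.imwrite("pics/end.png",p["image"][:,:,::-1])
# expected handle tip: TCP at release (523.9,-97.4), tip 16.3 mm behind
print(proj(p,[522.9,-81.1,34],True))
E
```

```text
[523.29220347  14.37515985 216.673559  ] [ 0.4014942  -0.32909755 -0.68864432]
[248.55717437 256.8638529 ]
```

View pics/end.png

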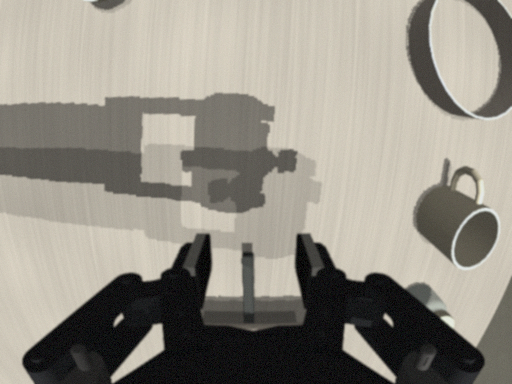

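The wrist view shows the handle's free end at about (248,253); I expected (248.6,257) with the tray still on the stop. Handing in.

```bash
python3 -c "
from rig import close_job
print(close_job())"
```

```text
the job is handed in; nothing more can be done
None
```

The cutter was set flat in the tray, and the tray was slid under the shelf, pressed on the stop with an estimated 7 N for about 0.9 s, and released. The job is handed in, but no verdict came back, and the tray's final contact with the stop is inferred from its handle position, not measured.

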